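Find the tired washing-machine spring foot and mark it

TASK

Three washing-machine spring feet stand on the bench. With the fingertips, press each black round pad straight down about a centimetre and let it come up again, to feel which foot is the softest; only after all three have been tried, push the orange tag of the softest foot fully down. Do not lift, tip or shove the feet, and leave the other two tags up and everything else on the bench where it is.

Things in the scene. Friction and masses are not known exactly. Their poses are not given: they have to be found in the camera images.
- foot_p: spring foot p, loose, about 0.9 kg; the three look alike and differ only in the spring. Steel base plate 140 x 90 x 8 mm. Origin on the bench straight below the round pad; its x axis points from the pad to the orange tag, z up; the plate runs from x -45 to +95 mm, y -45 to +45 mm
- pad_p_top (a point): centre of the top of foot p's black round rubber pad, 52 mm across; 76 mm above the bench when up. It moves with the pad
- pad_p (a joint): how far pad p is pressed down: 0 up, 0.015 m bottomed. It springs back. Pressing a pad 10 mm takes between 3 and 15 N by foot, and the next stiffer spring needs at least 1.6 times the force of the softer one. All pads have a small preload
- ring_p (a joint): blue travel ring of foot p, 68 mm across, just under the pad (starts 1 mm below it) on two guide pins: metres that it has been driven down, 0 at the start; the pressed pad drives it down and it stays at the lowest place reached when the pad comes up (drag 0.8 N)
- tag_p_top (a point): centre of the flat top, 14 x 32 mm (x, y of the foot), of foot p's orange tag, 75 mm from the pad's axis along the foot's +x; 57 mm above the bench when up, 42 mm when fully down; the grey holder below it is 22 x 40 mm and 36 mm tall
- foot_q: spring foot q, loose, about 0.9 kg; the three look alike and differ only in the spring. Steel base plate 140 x 90 x 8 mm. Origin on the bench straight below the round pad; its x axis points from the pad to the orange tag, z up; the plate runs from x -45 to +95 mm, y -45 to +45 mm
- pad_q_top (a point): centre of the top of foot q's black round rubber pad, 52 mm across; 76 mm above the bench when up. It moves with the pad
- pad_q (a joint): how far pad q is pressed down: 0 up, 0.015 m bottomed. It springs back. Pressing a pad 10 mm takes between 3 and 15 N by foot, and the next stiffer spring needs at least 1.6 times the force of the softer one. All pads have a small preload
- ring_q (a joint): blue travel ring of foot q, 68 mm across, just under the pad (starts 1 mm below it) on two guide pins: metres that it has been driven down, 0 at the start; the pressed pad drives it down and it stays at the lowest place reached when the pad comes up (drag 0.8 N)
- tag_q_top (a point): centre of the flat top, 14 x 32 mm (x, y of the foot), of foot q's orange tag, 75 mm from the pad's axis along the foot's +x; 57 mm above the bench when up, 42 mm when fully down; the grey holder below it is 22 x 40 mm and 36 mm tall
- foot_r: spring foot r, loose, about 0.9 kg; the three look alike and differ only in the spring. Steel base plate 140 x 90 x 8 mm. Origin on the bench straight below the round pad; its x axis points from the pad to the orange tag, z up; the plate runs from x -45 to +95 mm, y -45 to +45 mm
- pad_r_top (a point): centre of the top of foot r's black round rubber pad, 52 mm across; 76 mm above the bench when up. It moves with the pad
- pad_r (a joint): how far pad r is pressed down: 0 up, 0.015 m bottomed. It springs back. Pressing a pad 10 mm takes between 3 and 15 N by foot, and the next stiffer spring needs at least 1.6 times the force of the softer one. All pads have a small preload
- ring_r (a joint): blue travel ring of foot r, 68 mm across, just under the pad (starts 1 mm below it) on two guide pins: metres that it has been driven down, 0 at the start; the pressed pad drives it down and it stays at the lowest place reached when the pad comes up (drag 0.8 N)
- tag_r_top (a point): centre of the flat top, 14 x 32 mm (x, y of the foot), of foot r's orange tag, 75 mm from the pad's axis along the foot's +x; 57 mm above the bench when up, 42 mm when fully down; the grey holder below it is 22 x 40 mm and 36 mm tall
- tag_1 (a joint): how far one of the three orange tags is pushed down (the numbers do not tell on which foot it is): 0 at the start (up), 0.015 m fully down against its stop. It slides straight down at about 3 N and stays where it is left
- tag_2 (a joint): how far one of the three orange tags is pushed down (the numbers do not tell on which foot it is): 0 at the start (up), 0.015 m fully down against its stop. It slides straight down at about 3 N and stays where it is left
- tag_3 (a joint): how far one of the three orange tags is pushed down (the numbers do not tell on which foot it is): 0 at the start (up), 0.015 m fully down against its stop. It slides straight down at about 3 N and stays where it is left
- tub: bystander: white and blue wipes tub, 116 mm wide, 133 mm tall, loose; origin at the centre of its underside
- wrench: bystander: steel wrench lying flat, loose; origin at the centre of its underside (near the middle of its length)
- nut: bystander: steel ring nut, 32 mm wide, 13 mm tall, loose; origin at the centre of its underside
- bung: bystander: red tapered bung, 40 mm wide, 32 mm tall, loose; origin at the centre of its underside
- cup: bystander: green measuring cup with a handle, 64 mm wide, 50 mm tall, loose; origin at the centre of its underside
- soap: bystander: pale blue bar of soap, 42 x 70 x 24 mm, loose; origin at the centre of its underside

How it is judged:
On the way, in this order (a step that is already met when the one before it is completed fails the run):
1. all three pads have been pressed at least 6 mm (each blue ring driven down at least 5 mm) (value of joint each of ring_p, ring_q, ring_r above 0.005 m), for 0.1 s.
2. the softest foot's tag is pushed fully down (12 mm or more of 15 mm) (value of joint tag_1 above 0.012 m), for 0.1 s.
At the end, for the whole second after the job is handed in: The softest foot's tag is down by at least 12 mm, the other two tags by less than 6 mm; all three travel rings are driven at least 5 mm, all pads are up again (within 2 mm), and the feet stand at rest on the bench (all of step 1 and value of joint tag_1 above 0.012 m and value of joint each of tag_2, tag_3 below 0.006 m and value of joint each of pad_p, pad_q, pad_r below 0.002 m and linear speed of each of foot_p, foot_q, foot_r below 0.02 m/s and height (world z) of each of foot_p, foot_q, foot_r below 0.012 m); the robot touches nothing.
It fails at once if a tag of a foot that is not the softest is pushed down more than 6 mm (value of joint any of tag_2, tag_3 above 0.006 m).
It fails at once if a spring foot is lifted (12 mm), tipped or shoved more than 30 mm (height (world z) of any of foot_p, foot_q, foot_r above 0.012 m or angle between any of foot_p, foot_q, foot_r's own z axis and vertical above 0.15 rad or distance of any of foot_p, foot_q, foot_r from where it was at the start of the episode above 0.03 m).
It fails at once if another thing on the bench is lifted or moved more than 25 mm (distance of any of tub, wrench, nut, bung, cup, soap from where it was at the start of the episode above 0.025 m).
It also fails if it takes over 51 s, if anything falls off the work surface, if the arm or the gripper's body presses on something with over 40 N, if the wrist force passes 120 N, or if a joint passes its speed limit or range.

ROBOT

A 6-joint arm with a two-finger parallel gripper is mounted at the origin on the work surface. World frame = base frame: x ahead of the robot, y to its left, z up, the work surface at z = 0. Lengths are in m, angles in rad, forces in N, time in s.
With the tool pointing down it reaches from about 0.35 to 0.925 m from the base axis. Payload 6.4 kg.
Tool frame: the origin (TCP) lies at the very end of the fingers, on their centre line; the grasp point (between the pads) lies 19 mm behind it; z points along the fingers, y is the line along which they close (so a half turn about z gives the same grasp; the last joint's range is limited). The gripper opens to 94 mm and grips with 3 to 60 N. Pads are 16 mm wide; open, the fingers measure 119 mm over their backs; the gripper's body (75 mm by 177 mm) begins 78 mm behind the grasp point.
Start: joints at [-1.486, 0.245, 1.558, -0, 1.339, -0.174], TCP at [0.166, -0.628, 0.205] pointing down, gripper open.
Joint ranges: [-3.13, 3.13], [-1.02, 2.26], [0.13, 2.54], [-0.95, 4.09], [0.21, 2.88], [-2.74, 2.74]. Speed limits (rad/s): [2.57, 2.57, 3.14, 3.14, 3.14, 3.14].

INTERFACE

Orientations are given as a unit quaternion [w, x, y, z].
In Python, from station import sense, grab_frame, job_done gives the robot as it stands.
- The arm moves only by the tool move_arm, never from a script. Its argument "deltas" is a list of rows, each a list of 5 numbers: the shift along the world's x, y, z in cm, then the turn about the world's z in degrees, then the finger opening in cm, from 0 to 9.4. A call has 1 to 8 rows; each row is the pose to reach, as a shift and turn from the pose commanded when the call began; what a row does not reach only later rows make up. A row lasts 1/12 s, in which the tool goes at most 41.7 mm and 7.16 degrees, less where a joint would pass 70% of its speed; a pose out of reach is approached as far as the arm can. A call with a gripper value outside its range is refused whole. The fingers move at their own pace and stop on an object; "squeeze" is the grip in N (left out, the last holds). Time passes only in rows, so rows that repeat a pose let the fingers close. It gives the time, the measured TCP pose, the force, the opening and the grip force at its end, in the units of the state.
- sense(): the state, without advancing time (a new reading comes with each control period).
- grab_frame(name): name is "scene" or "top" or "wrist"; returns a dict with "image" (480x640x3 uint8, red, green, blue), "range_z" (480x640 float32, m along the optical axis (not along the pixel's ray), 0 where there is no reading), "intrinsics" (3x3 intrinsics, pixels), "extrinsics" (4x4, takes a point from camera to world coordinates). Camera axes: x right, y up, looking along -z (the intrinsics and any distortion apply to the point x, -y, -z); pixel columns grow to the right and rows downward; lengths in m; the calibration is good to about 2 mm. A picture is of the moment at which its call begins.
- job_done(): hands the job in; it is judged then, once.
The state is a dict: "time": time; "q": joint angles; "joint_vel": joint speeds; "joint_efforts": joint torques, N m; "tcp_pos": TCP position; "orientation": TCP orientation; "force": force on the tool from outside, world axes, zero at the start; "moment": the same for the moment, N m; "width": opening from 0.0 (shut) to 1.0 (fully open); "grip_force": force on a finger pad.
Only numpy, scipy, OpenCV 4.12 (cv2) and the standard library are available. Lean on these libraries where they do the work, as an engineer would, in place of code of your own. Each camera call takes 0.05 s, during which the arm holds its last target. There are 200 camera calls.

## Working session

There is one attempt and no reset: what is moved stays moved. The work goes in short steps, Python scripts to look and compute and a tool call to move; the robot and the scene stay as the last step left them, time stands still between calls to the robot, and variables do not carry over. Pictures are saved under pics/ and viewed, at most 10 in all, crops included, and the job is handed in when it is done.

Besides the shell and the picture viewer there is one more tool, called after "Request:" by a JSON object that holds its "fn" and its "kwargs". move_arm: Moves the arm, as the interface text tells. Its arguments: {"type":"object","properties":{"deltas":{"type":"array"},"squeeze":{"type":"number"}},"required":["deltas"]}

```bash
mkdir -p pics
python3 - <<'E'
from station import *
import cv2,numpy as np
s=sense();print({k:np.round(v,3) for k,v in s.items()})
for n in("top","scene"):
    f=grab_frame(n);np.savez(n+".npz",**f);cv2.imwrite(f"pics/{n}.png",f["image"][:,:,::-1])
    print(n,f["intrinsics"],f["extrinsics"].round(3))
E
```

```text
{'time': np.float64(0.0), 'q': array([-1.486,  0.246,  1.559, -0.   ,  1.339, -0.174]), 'joint_vel': array([-0.   ,  0.001, -0.   , -0.   ,  0.002,  0.   ]), 'joint_efforts': array([ 1.0000e-03, -4.1583e+01, -3.1460e+01,  6.8000e-02,  3.3000e-02,
       -0.0000e+00]), 'tcp_pos': array([ 0.166, -0.628,  0.204]), 'orientation': array([-0.001,  0.992,  0.129,  0.   ]), 'force': array([-0.362, -0.55 , -0.019]), 'moment': array([-0.013,  0.001,  0.032]), 'grip_force': np.float64(0.0), 'width': np.float64(0.998)}
top [[443.5394433    0.         319.66191367]
 [  0.         443.5394433  239.36737382]
 [  0.           0.           1.        ]] [[ 0.011  0.986 -0.164  0.374]
 [-1.     0.014  0.014 -0.107]
 [ 0.016  0.164  0.986  1.148]
 [ 0.     0.     0.     1.   ]]
scene [[436.54630897   0.         317.01527542]
 [  0.         436.54630897 239.83248394]
 [  0.           0.           1.        ]] [[-0.885 -0.379  0.27   0.808]
 [ 0.465 -0.712  0.526  0.347]
 [-0.007  0.591  0.807  0.809]
 [ 0.     0.     0.     1.   ]]
```

View pics/top.png

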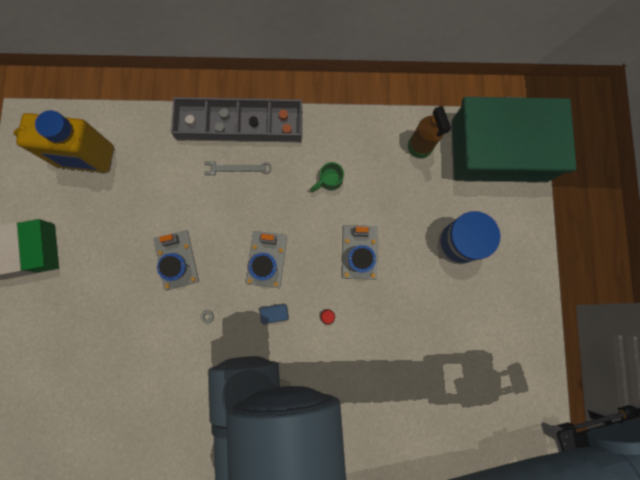

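View pics/scene.png

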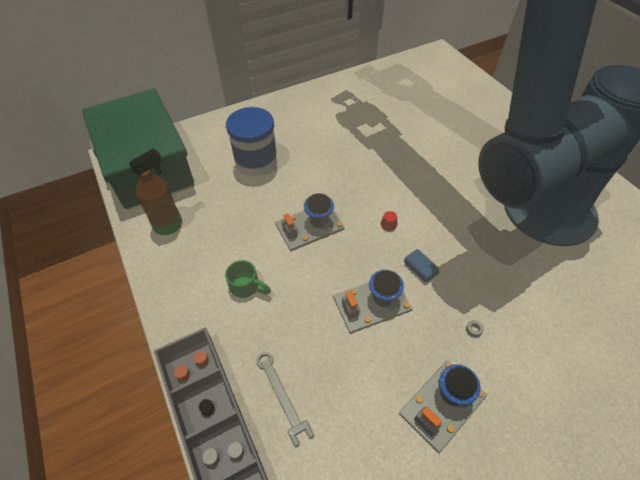

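The top view shows the pads near (171,266), (262,265) and (361,259), and their tags near (168,239), (268,238) and (360,230). The scene view shows the same pads near (460,384), (386,286) and (319,206). Next I'll measure them in both views.

```bash
cat > h.py <<'E'
import cv2,numpy as np
def ray(f,u,v,z):
    K=f["intrinsics"];E=f["extrinsics"]
    d=E[:3,:3]@np.array([(u-K[0,2])/K[0,0],-(v-K[1,2])/K[1,1],-1]);o=E[:3,3]
    return (o+d*(z-o[2])/d[2])
def blob(m,near,r):
    mm=np.zeros(m.shape,np.uint8);cv2.circle(mm,near,r,1,-1)
    m=(m&(mm>0)).astype(np.uint8)
    n,l,st,c=cv2.connectedComponentsWithStats(m)
    i=1+np.argmax(st[1:,4]);return c[i],st[i,4],l==i
E
python3 - <<'E'
from h import *
S={"top":[((171,266),(168,239)),((262,265),(268,238)),((361,259),(360,230))],
"scene":[((460,384),(430,418)),((386,286),(350,300)),((319,206),(289,222))]}
for n in S:
    f=np.load(n+".npz");im=f["image"];h=cv2.cvtColor(im,cv2.COLOR_RGB2HSV)
    for p,t in S[n]:
        c,a,_=blob(h[...,2]<60,p,26);x=ray(f,*c,.076)
        ct,at,m=blob((h[...,0]<18)&(h[...,1]>150)&(h[...,2]>110),t,16);y=ray(f,*ct,.057)
        d=y-x; r=f["range_z"][int(c[1]),int(c[0])]
        P=np.array([(c[0]-f["intrinsics"][0,2])/f["intrinsics"][0,0]*r,-(c[1]-f["intrinsics"][1,2])/f["intrinsics"][1,1]*r,-r,1])
        print(n,c.round(1),a,x.round(4),(f["extrinsics"]@P)[:3].round(4),"tag",ct.round(1),at,y.round(4),"d",np.hypot(*d[:2]).round(4),np.degrees(np.arctan2(d[1],d[0])).round(1))
E
```

```text
top [169.6 266.2] 330 [0.4818 0.2393 0.076 ] [0.4822 0.2407 0.0716] tag [165.4 237.8] 59 [0.5541 0.2605 0.057 ] d 0.0754 16.4
top [261.9 265.6] 313 [0.4861 0.0172 0.076 ] [0.4862 0.0172 0.0755] tag [266.8 236.6] 61 [0.5607 0.0096 0.057 ] d 0.0749 -5.8
top [362.  257.9] 319 [ 0.5081 -0.2256  0.076 ] [ 0.5086 -0.226   0.0724] tag [361.6 229. ] 59 [ 0.5833 -0.227   0.057 ] d 0.0752 -1.1
scene [460.7 382.8] 751 [0.4882 0.2446 0.076 ] [0.4877 0.2444 0.0748] tag [431.1 416.3] 163 [0.558  0.2631 0.057 ] d 0.0722 14.9
scene [390.7 292.4] 19 [0.4963 0.0452 0.076 ] [0.4947 0.0437 0.0724] tag [351.1 298.3] 93 [0.5634 0.0121 0.057 ] d 0.0748 -26.2Traceback (most recent call last):
  File "<stdin>", line 7, in <module>
  File "h.py", line 10, in blob
    i=1+np.argmax(st[1:,4]);return c[i],st[i,4],l==i
        ~~~~~~~~~^^^^^^^^^^
    return _wrapfunc(a, 'argmax', axis=axis, out=out, **kwds)
    return bound(*args, **kwds)
ValueError: attempt to get argmax of an empty sequence
```

Request:
{"fn": "move_arm", "kwargs": {"deltas": [[17.1, 20.1, 0, -16, 0], [17.1, 20.1, 0, -16, 0], [17.1, 20.1, 0, -16, 0], [17.1, 20.1, 0, -16, 0], [17.1, 20.1, 0, -16, 0], [17.1, 20.1, 0, -16, 0], [17.1, 20.1, 0, -16, 0], [17.1, 20.1, 0, -16, 0]], "squeeze": 20}}

```text
time: 0.77
tcp_pos: [0.339, -0.4248, 0.2051]
orientation: [-0.0, 1.0, -0.008, -0.0]
force: [-0.1, 0.4, 0.3]
width: 0.471
grip_force: 0.0
```

Request:
{"fn": "move_arm", "kwargs": {"deltas": [[17.1, 20.1, 0, 0, 0], [17.1, 20.1, 0, 0, 0], [17.1, 20.1, 0, 0, 0], [17.1, 20.1, 0, 0, 0], [17.1, 20.1, 0, 0, 0], [17.1, 20.1, -3, 0, 0], [17.1, 20.1, -5, 0, 0], [17.1, 20.1, -5, 0, 0]]}}

```text
time: 1.43
tcp_pos: [0.5069, -0.2229, 0.1497]
orientation: [-0.003, 1.0, -0.009, -0.004]
force: [-1.5, -0.2, -0.8]
width: 0.007
grip_force: 0.0
```

Run:
```python
from station import *
from h import *
s=sense();print(s["tcp_pos"],s["force"],s["width"])
f=grab_frame("wrist");np.savez("w1.npz",**f);cv2.imwrite("pics/w1.png",f["image"][:,:,::-1])
```

```text
[ 0.5068663  -0.22289508  0.14966209] [-1.47170746 -0.15682957 -0.75041708] 0.007206979547428942
```

View pics/w1.png

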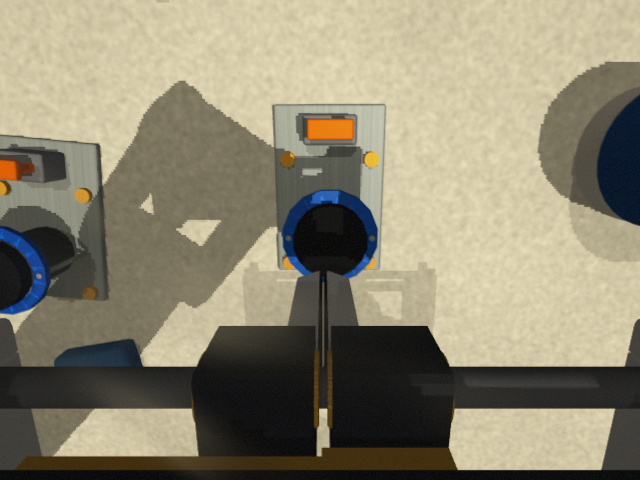

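The wrist view shows foot C with its pad at about (331,238) and its tag at (331,129). The fingers are shut and their tip is at about (323,273).

Run:
```python
from h import *
f=np.load("w1.npz");h=cv2.cvtColor(f["image"],cv2.COLOR_RGB2HSV)
c,a,m=blob((h[...,2]<60)&~((h[...,0]>100)&(h[...,0]<125)&(h[...,1]>150)&(h[...,2]>50)),(331,236),38)
u=(h[...,0]>100)&(h[...,0]<128)&(h[...,1]>130)&(h[...,2]>70)
cb,ab,mb=blob(u,(331,236),55);v,uu=np.nonzero(mb);print("ring bbox",uu.min(),uu.max(),v.min(),v.max())
t,at,_=blob((h[...,0]<18)&(h[...,1]>150)&(h[...,2]>110),(331,129),40)
y=ray(f,*t,.057);x=ray(f,*c,.076);r=ray(f,(uu.min()+uu.max())/2,238,.072)
print(c,a,x,"tag",t,y,np.hypot(*(y-x)[:2]),"ring x",r)
```

```text
ring bbox 283 376 190 277
[330.29857704 238.31722277] 4076 [ 0.51355758 -0.22771519  0.076     ] tag [329.86006129 128.95097038] [ 0.58548277 -0.2286331   0.057     ] 0.07193104379711587 ring x [ 0.51269401 -0.22721099  0.072     ]
```

Request:
{"fn": "move_arm", "kwargs": {"deltas": [[0, -0.3, -5.5, 0, 0], [0, -0.3, -6.0, 0, 0], [0, -0.3, -6.5, 0, 0], [0, -0.3, -6.9, 0, 0], [0, -0.3, -6.9, 0, 0], [0, -0.3, -6.9, 0, 0]]}}

```text
time: 1.98
tcp_pos: [0.5092, -0.2309, 0.0884]
orientation: [0.001, 1.0, -0.011, 0.001]
force: [0.4, -0.5, -0.3]
width: 0.006
grip_force: 0.0
```

Request:
{"fn": "move_arm", "kwargs": {"deltas": [[0.2, 0.2, -0.5, 0, 0], [0.2, 0.2, -1.0, 0, 0], [0.2, 0.2, -1.5, 0, 0], [0.2, 0.2, -1.5, 0, 0], [0.2, 0.2, -1.5, 0, 0], [0.2, 0.2, -1.5, 0, 0]]}}

```text
time: 2.48
tcp_pos: [0.5111, -0.2278, 0.0723]
orientation: [0.0, 1.0, -0.01, 0.001]
force: [1.2, -0.4, 3.6]
width: 0.01
grip_force: 1.8
```

Request:
{"fn": "move_arm", "kwargs": {"deltas": [[0, 0, -0.3, 0, 0], [0, 0, -0.5, 0, 0], [0, 0, -0.5, 0, 0], [0, 0, -0.5, 0, 0], [0, 0, -0.5, 0, 0], [0, 0, -0.5, 0, 0]]}}

```text
time: 2.98
tcp_pos: [0.5111, -0.2278, 0.0674]
orientation: [0.0, 1.0, -0.01, 0.001]
force: [1.0, 0.7, 6.9]
width: 0.002
grip_force: 3.3
```

Request:
{"fn": "move_arm", "kwargs": {"deltas": [[0, 0, -0.15, 0, 0], [0, 0, -0.15, 0, 0], [0, 0, -0.15, 0, 0], [0, 0, -0.15, 0, 0], [0, 0, -0.15, 0, 0], [0, 0, -0.15, 0, 0]]}}

```text
time: 3.48
tcp_pos: [0.5111, -0.2278, 0.066]
orientation: [0.0, 1.0, -0.01, 0.001]
force: [-0.3, 0.9, 6.8]
width: 0.007
grip_force: 3.7
```

Request:
{"fn": "move_arm", "kwargs": {"deltas": [[0, 0, 1, 0, 0], [0, 0, 2, 0, 0], [0, 0, 4, 0, 0], [-2.4, 24.5, 6, -4, 0], [-2.4, 24.5, 6, -4, 0], [-2.4, 24.5, 6, -4, 0], [-2.4, 24.5, 6, -4, 0], [-2.4, 24.5, 6, -4, 0]]}}

```text
time: 4.15
tcp_pos: [0.4885, -0.0188, 0.1218]
orientation: [-0.0, 0.999, -0.045, -0.001]
force: [1.0, 0.3, 0.5]
width: 0.005
grip_force: 0.0
```

Request:
{"fn": "move_arm", "kwargs": {"deltas": [[0, 4.5, 0, 0, 0], [0, 4.5, 0, 0, 0], [0, 4.5, 0, 0, 0], [0, 4.5, 0, 0, 0]]}}

```text
time: 4.48
tcp_pos: [0.4896, 0.0241, 0.1216]
orientation: [0.0, 0.999, -0.045, -0.001]
force: [0.2, -0.5, -0.3]
width: 0.003
grip_force: 0.0
```

Request:
{"fn": "move_arm", "kwargs": {"deltas": [[0, -0.6, -2, 0, 0], [0, -0.6, -4, 0, 0], [0, -0.6, -4.5, 0, 0], [0, -0.6, -5, 0, 0], [0, -0.6, -5.3, 0, 0], [0, -0.6, -5.3, 0, 0], [0, -0.6, -5.3, 0, 0], [0, -0.6, -5.3, 0, 0]]}}

```text
time: 5.15
tcp_pos: [0.4909, 0.0179, 0.0698]
orientation: [0.0, 0.999, -0.045, 0.001]
force: [-1.1, -1.4, 2.2]
width: 0.007
grip_force: 1.1
```

Request:
{"fn": "move_arm", "kwargs": {"deltas": [[0, 0, -0.3, 0, 0], [0, 0, -0.6, 0, 0], [0, 0, -0.6, 0, 0], [0, 0, -0.6, 0, 0], [0, 0, -0.6, 0, 0], [0, 0, -0.6, 0, 0]]}}

```text
time: 5.65
tcp_pos: [0.4911, 0.0181, 0.0634]
orientation: [0.0, 0.999, -0.045, 0.001]
force: [2.8, -1.8, 5.0]
width: 0.006
grip_force: 2.1
```

Request:
{"fn": "move_arm", "kwargs": {"deltas": [[0, 0, 0.2, 0, 0], [0, 0, 0.25, 0, 0], [0, 0, 0.25, 0, 0], [0, 0, 0.25, 0, 0]]}}

```text
time: 5.98
tcp_pos: [0.4904, 0.0184, 0.0655]
orientation: [-0.0, 0.999, -0.045, 0.0]
force: [2.5, -1.0, 2.8]
width: 0.004
grip_force: 1.8
```

Request:
{"fn": "move_arm", "kwargs": {"deltas": [[0, 0, 1, 0, 0], [0, 0, 2, 0, 0], [0, 0, 4, 7, 0], [-0.5, 22.4, 6, 14, 0], [-0.5, 22.4, 6, 20, 0], [-0.5, 22.4, 6, 20, 0], [-0.5, 22.4, 6, 20, 0], [-0.5, 22.4, 6, 20, 0]]}}

```text
time: 6.65
tcp_pos: [0.4839, 0.2276, 0.1242]
orientation: [-0.0, 0.992, 0.129, -0.001]
force: [0.5, -0.3, 0.5]
width: 0.005
grip_force: 0.0
```

Request:
{"fn": "move_arm", "kwargs": {"deltas": [[0, 2, 0, 0, 0], [0, 2, 0, 0, 0], [0, 2, 0, 0, 0], [0, 2, 0, 0, 0]]}}

```text
time: 6.98
tcp_pos: [0.4847, 0.245, 0.1235]
orientation: [0.0, 0.992, 0.129, -0.001]
force: [-0.4, -0.7, 0.7]
width: 0.004
grip_force: 0.0
```

Run:
```python
from station import *
from h import *
s=sense();print(s["tcp_pos"],s["force"],s["time"])
f=grab_frame("wrist");np.savez("w2.npz",**f);cv2.imwrite("pics/w2.png",f["image"][:,:,::-1])
```

```text
[0.48469601 0.24499662 0.12348113] [-0.37499926 -0.73625395  0.71395628] 6.9833
```

View pics/w2.png

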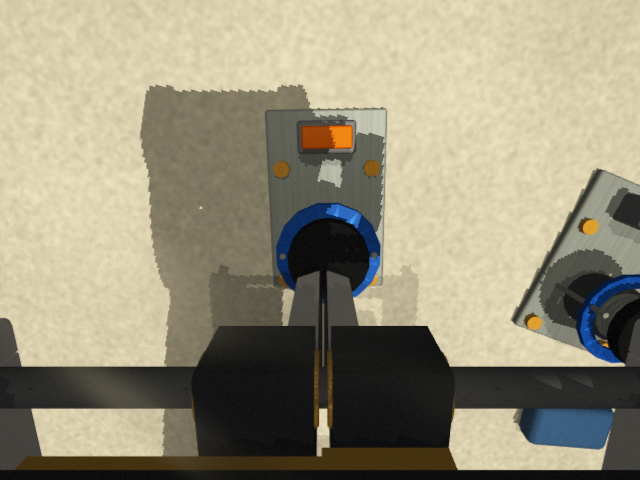

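The wrist view shows pad A at about (329,255), straight ahead of the fingertips, and its tag at (327,137). Foot and tool are aligned, so I'll press.

Request:
{"fn": "move_arm", "kwargs": {"deltas": [[0, -0.2, -2, 0, 0], [0, -0.2, -4, 0, 0], [0, -0.2, -4.5, 0, 0], [0, -0.2, -5, 0, 0], [0, -0.2, -5.3, 0, 0], [0, -0.2, -5.3, 0, 0], [0, -0.2, -5.3, 0, 0], [0, -0.2, -5.3, 0, 0]]}}

```text
time: 7.7
tcp_pos: [0.4856, 0.2429, 0.0723]
orientation: [0.0, 0.992, 0.129, -0.0]
force: [-4.9, -3.6, 6.2]
width: 0.005
grip_force: 3.2
```

Request:
{"fn": "move_arm", "kwargs": {"deltas": [[0, 0, -0.3, 0, 0], [0, 0, -0.5, 0, 0], [0, 0, -0.5, 0, 0], [0, 0, -0.5, 0, 0], [0, 0, -0.5, 0, 0], [0, 0, -0.5, 0, 0]]}}

```text
time: 8.2
tcp_pos: [0.4861, 0.2431, 0.0682]
orientation: [0.0, 0.992, 0.129, -0.0]
force: [-5.3, -3.7, 9.8]
width: 0.006
grip_force: 5.2
```

Request:
{"fn": "move_arm", "kwargs": {"deltas": [[0, 0, -0.2, 0, 0], [0, 0, -0.2, 0, 0], [0, 0, -0.2, 0, 0]]}}

```text
time: 8.45
tcp_pos: [0.4861, 0.2431, 0.0664]
orientation: [0.0, 0.992, 0.129, -0.0]
force: [-6.4, -3.2, 12.5]
width: 0.005
grip_force: 6.1
```

Request:
{"fn": "move_arm", "kwargs": {"deltas": [[0, 0, 1, 0, 0], [0, 0, 2, 0, 0], [0, 0, 4, -7, 0], [0.4, -22.5, 6, -14, 0], [0.4, -22.5, 6, -20, 0], [0.4, -22.5, 6, -20, 0], [0.4, -22.5, 6, -20, 0], [0.4, -22.5, 6, -20, 0]]}}

```text
time: 9.12
tcp_pos: [0.4893, 0.0342, 0.1235]
orientation: [0.0, 0.999, -0.045, 0.001]
force: [-0.2, 0.2, 0.2]
width: 0.002
grip_force: 0.0
```

Request:
{"fn": "move_arm", "kwargs": {"deltas": [[0, -2, 0, 0, 0], [0, -2, 0, 0, 0], [0, -2, 0, 0, 0], [0, -2, 0, 0, 0], [0, -2, 0, 0, 0]]}}

```text
time: 9.53
tcp_pos: [0.4891, 0.0174, 0.1223]
orientation: [-0.0, 0.999, -0.044, -0.0]
force: [0.2, -0.6, -0.6]
width: 0.003
grip_force: 0.0
```

Run:
```python
from station import *
from h import *
s=sense();print(s["tcp_pos"],s["force"],s["time"])
f=grab_frame("wrist");np.savez("w3.npz",**f);cv2.imwrite("pics/w3.png",f["image"][:,:,::-1])
h=cv2.cvtColor(f["image"],cv2.COLOR_RGB2HSV)
t,at,m=blob((h[...,0]<18)&(h[...,1]>150)&(h[...,2]>80),(327,137),60)
v,u=np.nonzero(m);r=cv2.minAreaRect(np.c_[u,v].astype(np.float32));print(t,at,r,ray(f,*t,.057),ray(f,*r[0],.057))
g=np.load("top.npz")
```

```text
[0.48905616 0.01743464 0.1222604 ] [ 0.22596368 -0.62093088 -0.60912298] 9.5333
[325.18151261 136.26386555] 1190 ((325.2884216308594, 136.2509765625), (51.137046813964844, 23.402565002441406), 1.468800663948059) [0.56325789 0.00937583 0.057     ] [0.56325964 0.00930957 0.057     ]
```

View pics/w3.png

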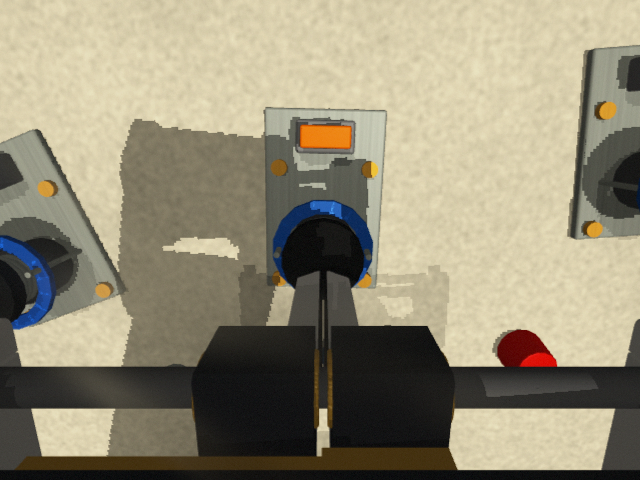

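The wrist view shows foot B with its tag at (325,136) and its pad straight ahead of the fingertips. At about 10 mm the forces were A 12.5 N, C 7 N and B 3 to 4 N, so B is the softest. The tag measures at (0.563, 0.009), 74 mm from the pad.

Request:
{"fn": "move_arm", "kwargs": {"deltas": [[3.8, -0.4, 0, 0, 0], [7.4, -0.8, 0, 0, 0], [7.4, -0.8, 0, 0, 0], [7.4, -0.8, -2, 0, 0], [7.4, -0.8, -4, 0, 0], [7.4, -0.8, -5.5, 0, 0], [7.4, -0.8, -6, 0, 0], [7.4, -0.8, -6, 0, 0]]}}

```text
time: 10.25
tcp_pos: [0.5617, 0.0094, 0.0607]
orientation: [-0.0, 0.999, -0.044, -0.002]
force: [-0.5, -0.2, -0.3]
width: 0.003
grip_force: 0.0
```

Request:
{"fn": "move_arm", "kwargs": {"deltas": [[0, 0, -0.4, 0, 0], [0, 0, -0.8, 0, 0], [0, 0, -1.2, 0, 0], [0, 0, -1.6, 0, 0], [0, 0, -1.8, 0, 0], [0, 0, -1.8, 0, 0], [0, 0, -1.8, 0, 0], [0, 0, -1.8, 0, 0]]}}

```text
time: 10.92
tcp_pos: [0.5633, 0.0081, 0.0444]
orientation: [0.0, 0.999, -0.045, 0.0]
force: [1.1, 0.0, 1.0]
width: 0.003
grip_force: 0.7
```

Request:
{"fn": "move_arm", "kwargs": {"deltas": [[0, 0, -0.3, 0, 0], [0, 0, -0.4, 0, 0], [0, 0, -0.4, 0, 0], [0, 0, -0.4, 0, 0]]}}

```text
time: 11.25
tcp_pos: [0.5636, 0.008, 0.0421]
orientation: [0.0, 0.999, -0.045, -0.0]
force: [-4.0, 1.3, 13.5]
width: 0.004
grip_force: 7.0
```

At the stop: z is 42.1 mm and the force has risen. I'll lift off and check.

Request:
{"fn": "move_arm", "kwargs": {"deltas": [[0, 0, 1, 0, 0], [0, 0, 3, 0, 0], [0, 0, 6, 0, 0], [0, 0, 9, 0, 0], [-6, 0, 14, 0, 0], [-10, 0, 16, 0, 0], [-10, 0, 16, 0, 0], [-10, 0, 16, 0, 0]]}}

```text
time: 11.92
tcp_pos: [0.4616, 0.0083, 0.2049]
orientation: [0.001, 0.999, -0.045, 0.004]
force: [0.2, -0.0, 1.0]
width: 0.005
grip_force: 0.0
```

Request:
{"fn": "move_arm", "kwargs": {"deltas": [[0, 0, 0, 0, 0], [0, 0, 0, 0, 0], [0, 0, 0, 0, 0], [0, 0, 0, 0, 0]]}}

```text
time: 12.25
tcp_pos: [0.4631, 0.0083, 0.1987]
orientation: [-0.0, 0.999, -0.045, -0.002]
force: [0.4, -0.4, -0.3]
width: 0.007
grip_force: 0.0
```

Run:
```python
from station import *
from h import *
f=grab_frame("scene");s=sense();print(s["tcp_pos"],s["force"],s["time"])
cv2.imwrite("pics/s2.png",cv2.resize(f["image"][180:460,250:520,::-1],None,fx=2.1,fy=2.1))
w=grab_frame("wrist");h=cv2.cvtColor(w["image"],cv2.COLOR_RGB2HSV)
m=((h[...,0]<18)&(h[...,1]>150)&(h[...,2]>80)).astype(np.uint8)
K=w["intrinsics"];n,l,st,c=cv2.connectedComponentsWithStats(m)
for i in range(1,n):
    if st[i,4]>100:
        r=np.median(w["range_z"][l==i]);u,v=c[i]
        print(c[i].round(),st[i,4],(w["extrinsics"]@[(u-K[0,2])/K[0,0]*r,-(v-K[1,2])/K[1,1]*r,-r,1]).round(4)[:3])
```

```text
[0.46312267 0.00829553 0.19876972] [0.22413068 0.1676912  0.56665203] 12.3
[616.  43.] 857 [ 0.5853 -0.2273  0.0568]
[310. 105.] 668 [0.5631 0.0095 0.0414]
[ 13. 138.] 531 [0.5583 0.2523 0.0555]
[482. 293.] 1283 [ 0.3749 -0.1404  0.0283]
```

View pics/s2.png

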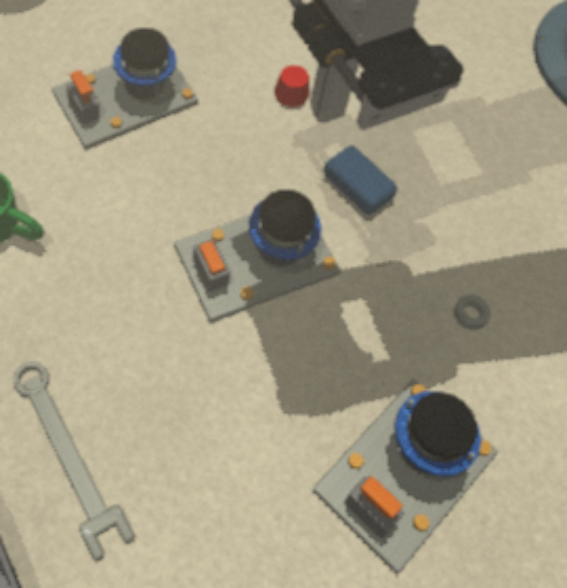

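The scene crop shows all the pads up, all the rings lowered, and only the middle foot's tag, at about (212,258), down. Its height reads 41 mm, against 56 to 57 mm for the other two.

```bash
python3 -c "
from station import *
print(job_done())"
```

```text
the job is handed in; nothing more can be done
None
```

I pressed all three pads; the middle foot was the softest, at about 3–4 N for 10 mm against 7 N and 12.5 N, so I pushed its tag fully down, left the other two up, and handed the job in at about 12 s (no verdict was returned).

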